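# Level a rocking wire-bonder stage on its front levelling screws

### The job

The wire bonder's work-holder stage leans towards you and rocks, because the two levelling screws at its front corners are screwed up too high. Turn both knurled knobs clockwise until the base plate is level and all four rubber feet carry a fair share of the weight with no rocking, then let go. Work gently: do not lean on the stage, push it out of its place or disturb the wire spool on it and the things around it.

Things in the scene. Friction and masses are not known exactly. Their poses are not given: they have to be found in the camera images.
- stage: loose work-holder stage, about 3 kg: aluminium base plate 230 (x) x 250 (y) x 16 mm with an X-Y slide, round steel chuck (top 90 mm above the worktop) and, along its rear, a white housing. Origin at the plate's centre, at the level of the soles; x to its rear (away from the robot), y to its left, z up. Screws and feet at local x = -85 (front) and +85 (rear), y = +100 and -100 mm
- stage_front (a point): point on the bare top of the base plate midway between the front screws (local x = -85, y = 0), a place to feel its height: level, the plate's top is 46 mm above the worktop all over, some 0.3 mm less as the feet squash. At the start the front is 1 to 4 mm too low, as the better set screw lets it sink. The plate is bare but for the screws from local x = -110 to -25
- stage_center (a point): centre of the plate's top (local x = 0, y = 0; the slide stands over it), tells whether the stage has been pushed away
- knob_left (a point): centre of the top face of the left front screw's knob: plain steel, knurled, round, 31 mm across, 22 mm tall, on a thin spindle, at stage local x = -85, y = +100 mm. Set right, its underside is about 14 mm and its top 36 mm above the base plate's top (82 mm above the worktop); screwed up too high it stands some millimetres higher. Knob, spindle and foot are one screw.
- knob_right (a point): centre of the top face of the right front screw's knob: plain steel, knurled, round, 31 mm across, 22 mm tall, on a thin spindle, at stage local x = -85, y = -100 mm. Set right, its underside is about 14 mm and its top 36 mm above the base plate's top (82 mm above the worktop); screwed up too high it stands some millimetres higher. Knob, spindle and foot are one screw.
- foot_front_left: left front foot: black rubber, 26 mm across, 12 mm tall, gives 0.4 mm under 10 N; origin at the centre of its sole. Four-start right-hand thread, 8 mm a turn: clockwise from above drives screw and foot down through the plate (1.27 mm a radian) until the foot bears; then it lifts that corner instead. Turns at about 0.05 N m, stays where it is left. About 5 N when all is right.
- foot_front_right: right front foot: black rubber, 26 mm across, 12 mm tall, gives 0.4 mm under 10 N; origin at the centre of its sole. Same screw as the left, but not set alike: the higher knob has its foot in the air. Pressing on it (6 to 14 N) rocks the corner down until that foot lands. From first touch it takes some 0.8 mm (0.6 rad) more to get its share, about 5 N, and 1.6 mm lifts its neighbour.
- foot_rear_left: left rear foot: black rubber, 26 mm across, 12 mm tall, gives 0.4 mm under 10 N; origin at the centre of its sole. Not adjustable, about 10 N. Every foot stands on a round steel plate 48 mm across bedded on the worktop, 4 mm high; those under the front feet lie up to 1.4 mm higher or lower than that, so where a front foot lands must be felt.
- foot_rear_right: right rear foot: black rubber, 26 mm across, 12 mm tall, gives 0.4 mm under 10 N; origin at the centre of its sole. Not adjustable; about 10 N. No foot should ever be made to carry more than 35 N.
- spool: bystander: wire spool, 48 mm in diameter, 26 mm tall, standing loose on the plate left of the slide at local x = 35, y = 88 mm; origin under its centre
- tweezers: bystander: steel tweezers 140 mm long lying on the worktop to the right of the stage
- driver: bystander: screwdriver 170 mm long lying on the worktop, further to the right
- bottle: bystander: white bottle, 60 mm in diameter, 150 mm tall
- jar: bystander: small amber jar, 44 mm in diameter, 50 mm tall

How it is judged:
By the outcome, as a careful person would: the job done as asked, in the order asked, and still so for the second after the job is handed in, with the robot touching nothing.
It also fails if it takes over 72 s, if anything falls off the work surface, if the arm or the gripper's body presses on something with over 40 N, if the wrist force passes 120 N, or if a joint passes its speed limit or range.

### The arm

A 7-joint arm with a two-finger parallel gripper is mounted at the origin on the work surface. World frame = base frame: x ahead of the robot, y to its left, z up, the work surface at z = 0. Lengths are in mm, angles in rad, forces in N, time in s.
With the tool pointing down it reaches from about 400 to 875 mm from the base axis. Payload 4.4 kg.
Tool frame: the origin (TCP) lies on the centre line of the jaws, within the pads' length; the fingertips stand 19 mm ahead of it and the grasp point (between the pads) is the TCP; z points along the fingers, y is the line along which they close (so a half turn about z gives the same grasp; the last joint's range is limited). The gripper opens to 85 mm and grips with 20 to 120 N. Pads are 22 mm wide; open, the fingers measure 114 mm over their backs; the gripper's body (76 mm by 85 mm) begins 54 mm behind the grasp point. The pads swing forward as they close: fully open they stand 13 mm farther back than shut.
Start: joints at [-1.238, 0.628, 0.038, 1.517, -0.027, 0.996, -0.02], TCP at [252.382, 599.017, 250.313] pointing down, gripper open.
Joint ranges: [-3.06, 3.06], [-0.37, 2.12], [-1.25, 1.32], [0.18, 2.47], [-1.1, 4.24], [0.23, 1.98], [-2.94, 2.94]. Speed limits (rad/s): [2.57, 2.57, 3.14, 3.14, 3.14, 3.14, 3.14].

### API

Orientations are given as [roll, pitch, yaw] about the fixed x, y, z axes, in that order (R = Rz(yaw) Ry(pitch) Rx(roll)).
In Python, from cell import ctrl, viewer, silhouettes gives the robot as it stands.
- The arm moves only by the shell command python3 -m creep 'ROWS'. ROWS is JSON, a list of rows, each an object with "jaw": the gripper command: -1 is shut, 1 is fully open, values between are in proportion; "xyz": the shift along the tool's x, y, z in mm, a list of three; "angular": the turn, a rotation vector about the tool's x, y, z in rad, a list of three. In form: [{"jaw": jaw, "xyz": [tx, ty, tz], "angular": [rx, ry, rz]}, ...]. A call has 1 to 12 rows; each row is the pose to reach, as a shift and turn from the pose commanded when the call began, along the tool's axes at that moment; what a row does not reach only later rows make up. A row lasts 1/8 s, in which the tool goes at most 62.5 mm and 10.7 degrees, less where a joint would pass 70% of its speed; a pose out of reach is approached as far as the arm can. A call with a gripper value outside its range is refused whole. The fingers move at their own pace and stop on an object; the grip force is fixed at half the most. Time passes only in rows, so rows that repeat a pose let the fingers close. It gives the time, the measured TCP pose, the force, the opening and the grip force at its end, in the units of the state.
- ctrl.read_state(): the state, without advancing time (a new reading comes with each control period).
- viewer.get_image(name): name is "scene" or "top" or "wrist"; returns (picture, depth): 420x560x3 uint8, red, green, blue; 420x560 float32, mm along the optical axis (not along the pixel's ray), 0 where there is no reading.
- viewer.camera_model(name): a dict with "fx", "fy", "cx", "cy" (pixels), "T" (4x4, takes a point from camera to world coordinates). Camera axes: x right, y down, z forward; pixel columns grow to the right and rows downward; lengths in mm; the calibration is good to about 2 mm. A picture is of the moment at which its call begins: read the wrist's pose just before it. camera_model takes no time and is no camera call; for the wrist camera it gives the pose at the moment of the call.
- ctrl.finish_job(): hands the job in; it is judged then, once.
Trained networks look in the newest picture that a camera, given by its name, has taken for a name from the list of things; names that differ only in an ending like _2 or _b are one class to them, and where a whole thing is asked for, a point or a joint stands for the part that bears it (a point fixed in the world has none). Each returns a list of dicts, best first, with "score" (0 to 1); they miss things now and then, are a little off and sometimes report something else, mostly with a low value. They report only what shows in the picture. A call takes as long as a camera call.
- silhouettes(camera, target): "pixels" (420x560 bool, what is visible of it) and "xy" ([column, row] in pixels, amid what is visible of it).
The state is a dict: "clock": time; "qpos": joint angles; "qd": joint speeds; "tau": joint torques, N m; "eef_pos": TCP position; "tool_rot": TCP orientation; "force": force on the tool from outside, world axes, zero at the start; "torque": the same for the moment, N m; "width": finger opening in mm; "gripper_force": force on a finger pad.
Only numpy, scipy, OpenCV 4.12 (cv2) and the standard library are available. Lean on these libraries where they do the work, as an engineer would, in place of code of your own. Each camera call takes 0.05 s, during which the arm holds its last target. There are 200 camera calls.

## Working session

There is one attempt and no reset: what is moved stays moved. The work goes in short steps, Python scripts to look and compute and a shell command to move; the robot and the scene stay as the last step left them, time stands still between calls to the robot, and variables do not carry over. Pictures are saved under pics/ and viewed, at most 10 in all, crops included, and the job is handed in when it is done.

```bash
ls; mkdir -p pics; cat > h.py <<'E'
import numpy as np,cv2
from cell import ctrl,viewer,silhouettes
def pts(cam,mask,d):
    m=viewer.camera_model(cam);v,u=np.nonzero(mask&(d>0));z=d[v,u]
    P=np.stack([(u-m['cx'])/m['fx']*z,(v-m['cy'])/m['fy']*z,z,np.ones_like(z)])
    return (np.array(m['T'])@P)[:3].T
E
python3 - <<'E'
from h import *
s=ctrl.read_state();print({k:np.round(v,3).tolist() for k,v in s.items()})
ims=[]
for c in['scene','top']:
    im,d=viewer.get_image(c);ims.append(im)
    for t in['knob_left','knob_right','stage','spool','bottle','jar']:
        for r in silhouettes(c,t)[:2]:
            p=pts(c,r['pixels'],d)
            if len(p):
                zt=np.percentile(p[:,2],95);q=p[p[:,2]>zt-4]
                print(c,t,round(r['score'],2),r['xy'],len(p),p.min(0).round(),p.max(0).round(),'top',q.mean(0).round(1),np.median(q[:,2]).round(1))
cv2.imwrite('pics/a.png',cv2.cvtColor(ims[0],cv2.COLOR_RGB2BGR));cv2.imwrite('pics/b.png',cv2.cvtColor(ims[1],cv2.COLOR_RGB2BGR))
E
```

```text
pics
{'clock': 0.0, 'qpos': [-1.238, 0.629, 0.038, 1.518, -0.027, 0.996, -0.02], 'qd': [-0.001, -0.002, -0.002, 0.001, -0.0, -0.0, 0.0], 'tau': [-0.001, -56.34, 1.226, -19.345, 0.011, 0.011, -0.0], 'eef_pos': [252.158, 598.461, 249.376], 'tool_rot': [-3.14, 0.0, 2.743], 'force': [0.369, 0.165, 0.009], 'torque': [0.009, -0.022, -0.006], 'gripper_force': 0.0, 'width': 85.295}
scene knob_left 0.55 [320.1, 199.7] 159 [567.  63.  42.] [597.  93.  83.] top [581.8  77.7  79.7] 79.8
scene knob_right 0.44 [234.1, 201.4] 157 [ 530. -134.   61.] [ 562. -104.   85.] top [ 547.1 -119.7   81.7] 81.7
scene stage 0.63 [277.7, 238.8] 9453 [ 488. -176.   -5.] [782. 118.  95.] top [718.6 -47.   85.9] 85.2
scene spool 0.67 [110.4, 216.0] 461 [ 422. -469.   -7.] [ 604. -419.   27.] top [ 480.2 -441.7   22.3] 22.0
scene spool 0.65 [280.5, 241.4] 9591 [ 479. -181.   -5.] [782. 114.  95.] top [718.8 -47.   85.8] 85.2
scene bottle 0.94 [452.5, 162.6] 1090 [428. 390.  -4.] [569. 541. 153.] top [539.9 419.4 148.6] 148.8
scene jar 0.61 [406.3, 150.6] 338 [405. 322.  -4.] [484. 392.  53.] top [462.1 344.5  48.8] 48.9
top knob_left 0.47 [246.8, 210.4] 149 [563.  62.  42.] [598.  91.  86.] top [577.8  75.8  81.9] 81.9
top knob_right 0.5 [327.5, 227.0] 144 [ 529. -134.   40.] [ 559. -105.   88.] top [ 544.1 -118.9   84.4] 84.2
top stage 0.73 [294.4, 184.5] 9251 [ 513. -176.   -4.] [779. 104.  96.] top [708.6 -49.   88.2] 87.6
top spool 0.68 [259.4, 166.7] 336 [668.  20.  41.] [713.  67.  75.] top [691.2  44.2  71.5] 71.4
top spool 0.57 [103.8, 224.4] 858 [507. 388.  -2.] [564. 490. 155.] top [535.9 418.5 149.9] 149.6
top bottle 0.82 [105.8, 224.0] 856 [507. 388.  -5.] [576. 445. 155.] top [536.2 418.4 149.9] 149.7
top jar 0.77 [133.9, 258.1] 280 [441. 320.   6.] [478. 360.  55.] top [457.9 341.3  50.6] 50.3
```

View pics/a.png

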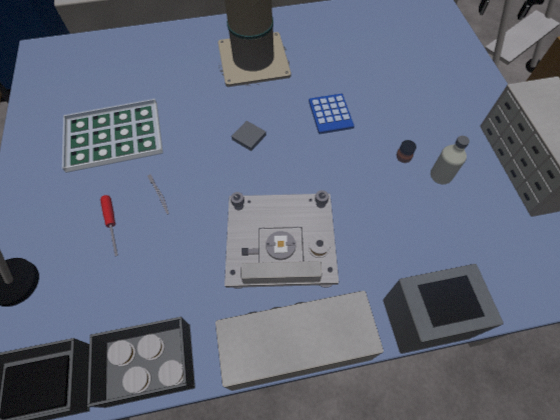

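View pics/b.png

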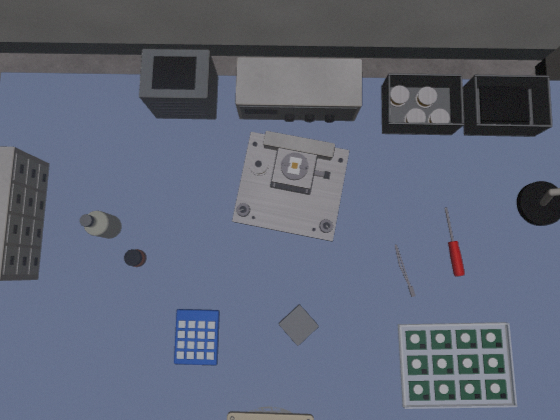

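```bash
cat >> h.py <<'E'
from scipy.spatial.transform import Rotation as Ro
def st():
    s=ctrl.read_state();return s,Ro.from_euler('xyz',s['tool_rot']).as_matrix()
def go(target,p=None):
    s,R=st();return (R.T@(np.array(target)-(s['eef_pos'] if p is None else p))).round(1)
E
python3 - <<'E'
from h import *
print(go([530,-20,300],[252.4,599,250.3]))
F=[ctrl.read_state()['force'] for _ in range(3)];print(F)
E
```

```text
[-496.2 -462.7  -49.7]
[array([-0.20136542,  0.41317201, -0.29771184]), array([-0.20136542,  0.41317201, -0.29771184]), array([-0.20136542,  0.41317201, -0.29771184])]
```

```bash
python3 -m creep '[{"jaw":0.2,"xyz":[-496,-463,-50],"angular":[0,0,0]},{"jaw":0.2,"xyz":[-496,-463,-50],"angular":[0,0,0]},{"jaw":0.2,"xyz":[-496,-463,-50],"angular":[0,0,0]},{"jaw":0.2,"xyz":[-496,-463,-50],"angular":[0,0,0]},{"jaw":0.2,"xyz":[-496,-463,-50],"angular":[0,0,0]},{"jaw":0.2,"xyz":[-496,-463,-50],"angular":[0,0,0]},{"jaw":0.2,"xyz":[-496,-463,-50],"angular":[0,0,0]},{"jaw":0.2,"xyz":[-496,-463,-50],"angular":[0,0,0]},{"jaw":0.2,"xyz":[-496,-463,-50],"angular":[0,0,0]},{"jaw":0.2,"xyz":[-496,-463,-50],"angular":[0,0,0]},{"jaw":0.2,"xyz":[-496,-463,-50],"angular":[0,0,0]},{"jaw":0.2,"xyz":[-496,-463,-50],"angular":[0,0,0]}]'
cat >> h.py <<'E'
def knob(cam,t,d,prt=True):
    rs=silhouettes(cam,t);out=[]
    for r in rs[:2]:
        p=pts(cam,r['pixels'],d)
        if len(p)<20: continue
        z=np.percentile(p[:,2],90);q=p[abs(p[:,2]-z)<4]
        c,rad=cv2.minEnclosingCircle(q[:,:2].astype(np.float32))
        if prt:print(t,round(r['score'],2),np.round(r['xy']),len(p),'mean',q.mean(0).round(1),'circ',np.round(c,1),round(rad,1),'z',np.median(q[:,2]).round(2))
        out.append(q)
    return out
E
python3 - <<'E'
from h import *
s,R=st();print(s['clock'],s['eef_pos'],s['tool_rot'],s['qpos'],s['force'],s['width'])
im,d=viewer.get_image('wrist');m=viewer.camera_model('wrist');print(m['fx'],np.round(m['T'],3))
for t in['knob_left','knob_right']:knob('wrist',t,d)
np.savez('pics/w.npz',im=im,d=d,T=m['T'])
cv2.imwrite('pics/c.png',cv2.cvtColor(im,cv2.COLOR_RGB2BGR))
E
```

```text
clock: 2.2
eef_pos: [531.0, -26.0, 300.8]
tool_rot: [-3.14, 0.003, 2.734]
force: [-0.9, 0.2, -0.6]
width: 51.0
gripper_force: 0.0
2.2 [531.03881217 -25.97091557 300.76411837] [-3.13977889e+00  3.10559541e-03  2.73388203e+00] [-0.11276712  0.40270951  0.15242056  1.78662013 -0.06946254  0.95537461
  1.23072477] [-0.90148698  0.15178228 -0.59117956] 50.98418986185119
328.7720865818225 [[ 3.92000e-01  8.73000e-01  2.89000e-01  4.55357e+02]
 [ 9.20000e-01 -3.72000e-01 -1.24000e-01  9.23100e+00]
 [-0.00000e+00  3.15000e-01 -9.49000e-01  4.23346e+02]
 [ 0.00000e+00  0.00000e+00  0.00000e+00  1.00000e+00]]
knob_left 0.64 [384. 185.] 776 mean [574.8  81.1  80.4] circ [575.5  81.5] 15.8 z 80.46
knob_right 0.87 [209. 222.] 761 mean [ 542.2 -113.2   81.9] circ [ 542.6 -113.6] 15.7 z 81.92
```

View pics/c.png

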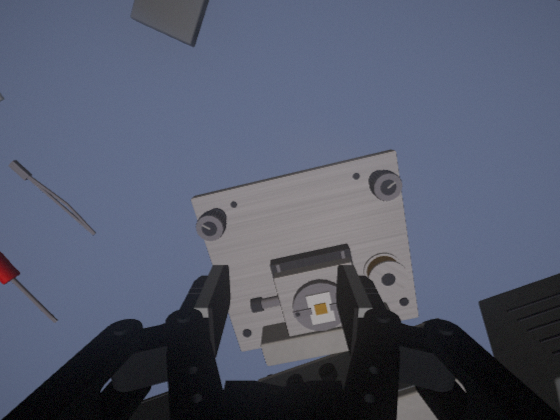

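```bash
cat >> h.py <<'E'
_M={}
def shot(cam='wrist'):
    m=viewer.camera_model(cam);im,d=viewer.get_image(cam);_M[cam]=m;return im,d
def pts(cam,mask,d):
    m=_M.get(cam) or viewer.camera_model(cam);v,u=np.nonzero(mask&(d>0));z=d[v,u]
    P=np.stack([(u-m['cx'])/m['fx']*z,(v-m['cy'])/m['fy']*z,z,np.ones_like(z)])
    return (np.array(m['T'])@P)[:3].T
def plate(d,cen,yaw,cam='wrist'):
    """fit worktop and plate planes; cen = stage centre xy"""
    p=pts(cam,np.ones(d.shape,bool),d);c,s=np.cos(yaw),np.sin(yaw)
    L=(p[:,:2]-cen)@np.array([[c,-s],[s,c]])
    wt=p[(abs(p[:,2])<12)&((L[:,0]<-140)|(abs(L[:,1])>150))&(abs(L[:,0])<260)&(abs(L[:,1])<260)]
    def fit(q):
        k=np.ones(len(q),bool)
        for _ in range(6):
            A=np.c_[q[:,:2]-cen,np.ones(len(q))];w=np.linalg.lstsq(A[k],q[k,2],rcond=None)[0];r=q[:,2]-A@w;k=abs(r)<2.5*max(r[k].std(),.2)
        return w,r[k].std(),k.sum()
    w,sw,nw=fit(wt)
    pl=(L[:,0]>-108)&(L[:,0]<-28)&(abs(L[:,1])<105)&(abs(p[:,2]-43)<9)&((abs(L[:,1])<78)|(L[:,0]>-60))
    v,sv,nv=fit(p[pl]);D=v-w
    h=lambda x,y:D[:2]@(np.array([[c,-s],[s,c]])@[x,y])+D[2]
    print('worktop',w.round(4),sw.round(2),nw,'plate sd',sv.round(2),nv)
    print('height fl,f0,fr %.2f %.2f %.2f  centre %.2f rear %.2f'%(h(-85,100),h(-85,0),h(-85,-100),h(0,0),h(85,0)))
    return w
E
python3 - <<'E'
from h import *
s,R=st();print(s['eef_pos'],s['tool_rot'],s['force'])
im,d=shot();Q=[knob('wrist',t,d)[0] for t in['knob_left','knob_right']]
c=[np.array(cv2.minEnclosingCircle(q[:,:2].astype(np.float32))[0]) for q in Q]
dv=c[0]-c[1];yaw=np.arctan2(-dv[0],dv[1]);mid=(c[0]+c[1])/2;cen=mid+85*np.array([np.cos(yaw),np.sin(yaw)])
print(np.linalg.norm(dv),yaw,cen)
w=plate(d,cen,yaw)
for q in Q:print('knob above worktop',np.median(q[:,2]-(q[:,:2]-cen)@w[:2]-w[2]).round(2))
for t in['spool','stage']:
  for r in silhouettes('wrist',t)[:1]:print(t,r['score'],r['xy'])
s,R=st();print(s['eef_pos'],s['clock'],s['force'])
E
```

```text
[529.26516454 -19.24128432 300.13126387] [ 3.14101003e+00 -9.76081685e-04  2.74368402e+00] [-0.18358044 -0.49215526 -0.45365797]
knob_left 0.75 [376. 190.] 723 mean [577.4  74.9  80.7] circ [577.7  75.2] 15.4 z 80.74
knob_left 0.55 [206. 228.] 696 mean [ 543.7 -121.    82.9] circ [ 544.  -121.5] 15.7 z 82.98
knob_right 0.71 [207. 229.] 765 mean [ 543.6 -121.    82.9] circ [ 544.  -121.5] 15.7 z 82.97
199.57558502442558 -0.1697529174401251 [644.61376605 -37.53227387]
worktop [ 0.0018 -0.0009 -0.1201] 0.77 69591 plate sd 0.71 8788
height fl,f0,fr 42.49 42.31 42.13  centre 43.87 rear 45.42
knob above worktop 81.08
knob above worktop 83.2
spool 0.76 [382.3, 273.6]
stage 0.6 [379.9, 273.2]
[529.4007649  -18.97814241 300.31724299] 2.6 [0.45539615 0.17894455 0.2338642 ]
```

```bash
python3 - <<'E'
from h import *
print(go([578,75.5,135],[529.4,-19.2,300.2]))
E
```

```text
[ -8.3 106.1 165.2]
```

```bash
python3 -m creep '[{"jaw":0.2,"xyz":[-8,106,165],"angular":[0,0,0]},{"jaw":0.2,"xyz":[-8,106,165],"angular":[0,0,0]},{"jaw":0.2,"xyz":[-8,106,165],"angular":[0,0,0]},{"jaw":0.2,"xyz":[-8,106,165],"angular":[0,0,0]},{"jaw":0.2,"xyz":[-8,106,165],"angular":[0,0,0]},{"jaw":0.2,"xyz":[-8,106,165],"angular":[0,0,0]}]'
python3 - <<'E'
from h import *
shot();shot();s,R=st()
im,d=shot();knob('wrist','knob_left',d);print(s['eef_pos'],s['tool_rot'],s['clock'],s['qpos'][6],s['width'])
print(go([577.5,75.2,70]))
cv2.imwrite('pics/d.png',cv2.cvtColor(im,cv2.COLOR_RGB2BGR))
E
```

```text
clock: 3.35
eef_pos: [579.0, 73.0, 137.2]
tool_rot: [3.141, 0.003, 2.741]
force: [-0.5, -0.6, 0.5]
width: 51.0
gripper_force: 0.0
knob_left 0.98 [286. 239.] 2234 mean [576.9  76.   80.7] circ [577.5  75.9] 15.5 z 80.82
[579.02788039  73.17362332 137.19236084] [3.14044559e+00 2.80115719e-03 2.74106769e+00] 3.45 1.1012817302001079 51.02271347932049
[ 1.9  0.9 66.7]
```

View pics/d.png

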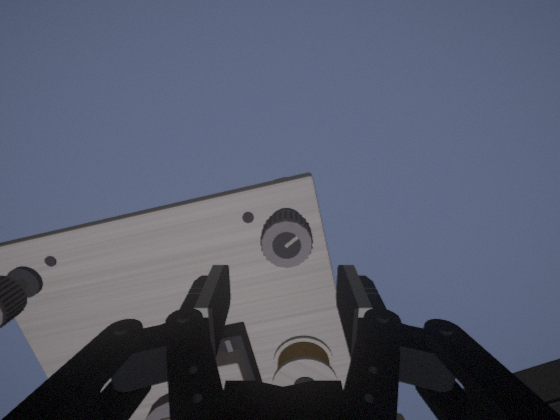

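```bash
python3 - <<'E'
from h import *
for _ in range(2):
    shot('top');s,R=st();print(s['eef_pos'],go([577.5,75.8,70]))
E
```

```text
[578.63358991  73.76197835 136.45256783] [ 1.9  1.4 66.5]
[578.50363163  73.90093713 136.17863341] [ 1.7  1.3 66.2]
```

```bash
python3 -m creep '[{"jaw":0.2,"xyz":[1,0.7,35],"angular":[0,0,0]},{"jaw":0.2,"xyz":[1,0.7,65],"angular":[0,0,0]},{"jaw":0.1,"xyz":[1,0.7,65],"angular":[0,0,0]},{"jaw":0.0,"xyz":[1,0.7,65],"angular":[0,0,0]},{"jaw":0.0,"xyz":[1,0.7,65],"angular":[0,0,0]},{"jaw":0.0,"xyz":[1,0.7,65],"angular":[0,0,0]},{"jaw":0.0,"xyz":[1,0.7,65],"angular":[0,0,0]}]'
python3 - <<'E'
from h import *
s,R=st();print(go([577.5,75.8,70]))
E
```

```text
clock: 4.53
eef_pos: [577.8, 75.4, 70.9]
tool_rot: [3.141, 0.001, 2.743]
force: [0.9, -0.4, -0.3]
width: 42.1
gripper_force: 0.0
[0.5 0.2 0.9]
```

```bash
python3 -m creep '[{"jaw":-0.15,"xyz":[0.4,0.2,0],"angular":[0,0,0]},{"jaw":-0.2,"xyz":[0.4,0.2,0],"angular":[0,0,0]},{"jaw":-0.24,"xyz":[0.4,0.2,0],"angular":[0,0,0]},{"jaw":-0.26,"xyz":[0.4,0.2,0],"angular":[0,0,0]},{"jaw":-0.26,"xyz":[0.4,0.2,0],"angular":[0,0,0]}]'
```

```text
clock: 5.15
eef_pos: [577.3, 75.9, 70.3]
tool_rot: [3.141, 0.0, 2.743]
force: [1.1, 1.7, 0.2]
width: 31.7
gripper_force: 0.4
```

```bash
python3 -m creep '[{"jaw":-0.26,"xyz":[0,0.3,0],"angular":[0,0,0]},{"jaw":-0.27,"xyz":[0,0.3,0],"angular":[0,0,0]},{"jaw":-0.29,"xyz":[0,0.3,0],"angular":[0,0,0]},{"jaw":-0.35,"xyz":[0,0.3,0],"angular":[0,0,0]},{"jaw":-0.6,"xyz":[0,0.3,0],"angular":[0,0,0]},{"jaw":-1,"xyz":[0,0.3,0],"angular":[0,0,0]},{"jaw":-1,"xyz":[0,0.3,0],"angular":[0,0,0]}]'
```

```text
clock: 6.02
eef_pos: [577.5, 76.2, 70.4]
tool_rot: [3.141, 0.0, 2.743]
force: [-0.3, 0.6, 2.5]
width: 29.5
gripper_force: 59.0
```

```bash
python3 -m creep '[{"jaw":-1,"xyz":[0,0,0],"angular":[0,0,0.15]},{"jaw":-1,"xyz":[0,0,0],"angular":[0,0,0.3]},{"jaw":-1,"xyz":[0,0,0],"angular":[0,0,0.45]},{"jaw":-1,"xyz":[0,0,0],"angular":[0,0,0.6]},{"jaw":-1,"xyz":[0,0,0],"angular":[0,0,0.75]},{"jaw":-1,"xyz":[0,0,0],"angular":[0,0,0.9]}]'
```

```text
clock: 6.78
eef_pos: [579.0, 77.2, 70.6]
tool_rot: [3.138, -0.0, 1.839]
force: [3.1, 4.0, -0.0]
width: 29.3
gripper_force: 59.1
```

```bash
python3 -m creep '[{"jaw":-1,"xyz":[0.7,1.6,0],"angular":[0,0,0.1]},{"jaw":-1,"xyz":[0.6,2,0],"angular":[0,0,0.25]},{"jaw":-1,"xyz":[0.5,2.3,0],"angular":[0,0,0.4]},{"jaw":-1,"xyz":[0.3,2.7,0],"angular":[0,0,0.55]},{"jaw":-1,"xyz":[0.2,3,0],"angular":[0,0,0.7]},{"jaw":-1,"xyz":[0.1,3.1,0],"angular":[0,0,0.85]},{"jaw":-1,"xyz":[-0.2,3.2,0],"angular":[0,0,1.0]},{"jaw":-1,"xyz":[-0.5,3.3,0],"angular":[0,0,1.15]},{"jaw":-1,"xyz":[-0.8,3.4,0],"angular":[0,0,1.3]},{"jaw":-1,"xyz":[-1.1,3.5,0],"angular":[0,0,1.45]},{"jaw":-1,"xyz":[-1.4,3.6,0],"angular":[0,0,1.6]},{"jaw":-1,"xyz":[-1.4,3.6,0],"angular":[0,0,1.6]}]'
```

```text
clock: 8.28
eef_pos: [582.1, 75.9, 70.4]
tool_rot: [3.141, -0.001, 0.244]
force: [2.5, 2.3, 2.7]
width: 29.4
gripper_force: 59.4
```

```bash
python3 -m creep '[{"jaw":-0.2,"xyz":[-1.4,0,0],"angular":[0,0,0]},{"jaw":0.1,"xyz":[0,0,0],"angular":[0,0,0]},{"jaw":0.2,"xyz":[0,0,0],"angular":[0,0,0]},{"jaw":0.2,"xyz":[0,0,-30],"angular":[0,0,0]},{"jaw":0.2,"xyz":[-20,20,-80],"angular":[0,0,-0.18]},{"jaw":0.2,"xyz":[-40,40,-130],"angular":[0,0,-0.36]},{"jaw":0.2,"xyz":[-60,60,-180],"angular":[0,0,-0.54]},{"jaw":0.2,"xyz":[-74,80,-230],"angular":[0,0,-0.72]},{"jaw":0.2,"xyz":[-74,80,-230],"angular":[0,0,-0.9]},{"jaw":0.2,"xyz":[-74,80,-230],"angular":[0,0,-1.08]},{"jaw":0.2,"xyz":[-74,80,-230],"angular":[0,0,-1.26]},{"jaw":0.2,"xyz":[-74,80,-230],"angular":[0,0,-1.44]}]'; python3 -m creep '[{"jaw":0.2,"xyz":[0,0,0],"angular":[0,0,-0.18]},{"jaw":0.2,"xyz":[0,0,0],"angular":[0,0,-0.36]},{"jaw":0.2,"xyz":[0,0,0],"angular":[0,0,-0.54]},{"jaw":0.2,"xyz":[0,0,0],"angular":[0,0,-0.72]},{"jaw":0.2,"xyz":[0,0,0],"angular":[0,0,-0.9]},{"jaw":0.2,"xyz":[0,0,0],"angular":[0,0,-1.06]},{"jaw":0.2,"xyz":[0,0,0],"angular":[0,0,-1.06]},{"jaw":0.2,"xyz":[0,0,0],"angular":[0,0,-1.06]},{"jaw":0.2,"xyz":[0,0,0],"angular":[0,0,-1.06]}]'
cat >> h.py <<'E'
def look():
    s,R=st();print(s['clock'].__round__(2),s['eef_pos'].round(1),s['tool_rot'].round(3),s['force'].round(1),'q7',s['qpos'][6].round(2))
    im,d=shot();Q=[];c=[]
    for t,e in[('knob_left',[579,75.5]),('knob_right',[545,-121])]:
        q=min(knob('wrist',t,d,False),key=lambda q:np.linalg.norm(q.mean(0)[:2]-e));Q.append(q)
        c.append(np.array(cv2.minEnclosingCircle(q[:,:2].astype(np.float32))[0]))
    dv=c[0]-c[1];yaw=np.arctan2(-dv[0],dv[1]);cen=(c[0]+c[1])/2+85*np.array([np.cos(yaw),np.sin(yaw)])
    print('knobs',c[0].round(1),c[1].round(1),'yaw',yaw.round(3),'cen',cen.round(1))
    w=plate(d,cen,yaw)
    print('knobs above worktop',[np.median(q[:,2]-(q[:,:2]-cen)@w[:2]-w[2]).round(2) for q in Q])
    return im,d
E
python3 -c "
from h import *
look();look()"
```

```text
clock: 9.78
eef_pos: [528.2, -20.2, 300.3]
tool_rot: [-3.141, 0.0, 1.689]
force: [0.6, -0.3, 0.3]
width: 51.7
gripper_force: 0.0
clock: 10.9
eef_pos: [528.5, -19.9, 300.2]
tool_rot: [-3.141, -0.0, 2.741]
force: [-0.6, 0.3, -0.2]
width: 51.1
gripper_force: 0.0
10.9 [528.5 -19.9 300.2] [-3.141 -0.     2.741] [-0.6  0.3 -0.2] q7 1.32
knobs [579.8  74.8] [ 545.3 -121.5] yaw -0.174 cen [646.3 -38. ]
worktop [ 0.0017 -0.0008 -0.1254] 0.77 69259 plate sd 0.7 8822
height fl,f0,fr 45.57 45.38 45.19  centre 45.48 rear 45.58
knobs above worktop [np.float64(81.02), np.float64(86.23)]
11.05 [528.6 -19.8 300.2] [-3.141 -0.     2.742] [-0.3  0.8 -0.8] q7 1.32
knobs [579.3  74.9] [ 544.8 -121.1] yaw -0.174 cen [645.8 -37.9]
worktop [ 0.0018 -0.0008 -0.1155] 0.77 69329 plate sd 0.71 8837
height fl,f0,fr 45.56 45.37 45.19  centre 45.42 rear 45.47
knobs above worktop [np.float64(81.1), np.float64(86.26)]
```

```bash
python3 -m creep '[{"jaw":0.2,"xyz":[-27,-43,50],"angular":[0,0,-0.18]},{"jaw":0.2,"xyz":[-54,-87,100],"angular":[0,0,-0.36]},{"jaw":0.2,"xyz":[-54,-87,150],"angular":[0,0,-0.54]},{"jaw":0.2,"xyz":[-54,-87,180],"angular":[0,0,-0.72]},{"jaw":0.2,"xyz":[-54,-87,180],"angular":[0,0,-0.9]},{"jaw":0.2,"xyz":[-54,-87,180],"angular":[0,0,-1.08]},{"jaw":0.2,"xyz":[-54,-87,180],"angular":[0,0,-1.2]},{"jaw":0.2,"xyz":[-54,-87,180],"angular":[0,0,-1.2]},{"jaw":0.2,"xyz":[-54,-87,180],"angular":[0,0,-1.2]},{"jaw":0.2,"xyz":[-54,-87,180],"angular":[0,0,-1.2]}]'
python3 -c "
from h import *
im,d=shot();knob('wrist','knob_right',d)
s,R=st();print(s['eef_pos'],s['tool_rot'],s['qpos'][6],go([545,-120.8,75]))"
```

```text
clock: 12.45
eef_pos: [544.7, -121.0, 120.3]
tool_rot: [-3.141, -0.0, -2.341]
force: [-0.0, 0.5, -0.2]
width: 51.3
gripper_force: 0.0
knob_right 0.56 [281. 257.] 2972 mean [ 544.5 -122.7   85.7] circ [ 545.2 -122. ] 15.8 z 85.8
[ 544.59306337 -120.90214776  120.30063535] [-3.14155442e+00 -1.65741289e-04 -2.34084884e+00] 2.4750482855315146 [-0.4 -0.2 45.3]
```

```bash
python3 -m creep '[{"jaw":0.2,"xyz":[-0.2,-0.4,25],"angular":[0,0,0]},{"jaw":0.1,"xyz":[-0.2,-0.4,45],"angular":[0,0,0]},{"jaw":0.0,"xyz":[-0.2,-0.4,45],"angular":[0,0,0]},{"jaw":-0.1,"xyz":[-0.2,-0.4,45],"angular":[0,0,0]},{"jaw":-0.2,"xyz":[-0.2,-0.4,45],"angular":[0,0,0]},{"jaw":-0.23,"xyz":[-0.2,-0.4,45],"angular":[0,0,0]},{"jaw":-0.25,"xyz":[-0.2,-0.4,45],"angular":[0,0,0]},{"jaw":-0.26,"xyz":[-0.2,-0.4,45],"angular":[0,0,0]},{"jaw":-0.26,"xyz":[-0.2,-0.4,45],"angular":[0,0,0]}]'
```

```text
clock: 13.68
eef_pos: [545.6, -121.5, 75.6]
tool_rot: [-3.14, 0.001, -2.341]
force: [2.2, -0.3, 2.1]
width: 31.6
gripper_force: 0.9
```

```bash
python3 -m creep '[{"jaw":-0.26,"xyz":[0,-0.5,0],"angular":[0,0,0]},{"jaw":-0.27,"xyz":[0,-0.5,0],"angular":[0,0,0]},{"jaw":-0.29,"xyz":[0,-0.5,0],"angular":[0,0,0]},{"jaw":-0.35,"xyz":[0,-0.5,0],"angular":[0,0,0]},{"jaw":-0.6,"xyz":[0,-0.5,0],"angular":[0,0,0]},{"jaw":-1,"xyz":[0,-0.5,0],"angular":[0,0,0]},{"jaw":-1,"xyz":[0,-0.5,0],"angular":[0,0,0]}]'
```

```text
clock: 14.55
eef_pos: [545.7, -121.7, 75.4]
tool_rot: [-3.141, 0.0, -2.341]
force: [2.3, -2.9, 2.7]
width: 29.3
gripper_force: 58.9
```

```bash
python3 -m creep '[{"jaw":-1,"xyz":[0,-0.6,0.2],"angular":[0,0,0.16]},{"jaw":-1,"xyz":[0,-0.6,0.4],"angular":[0,0,0.32]},{"jaw":-1,"xyz":[0,-0.6,0.6],"angular":[0,0,0.48]},{"jaw":-1,"xyz":[0,-0.6,0.8],"angular":[0,0,0.64]},{"jaw":-1,"xyz":[0,-0.6,1.0],"angular":[0,0,0.8]},{"jaw":-1,"xyz":[0,-0.6,1.25],"angular":[0,0,1.0]},{"jaw":-1,"xyz":[0,-0.6,1.25],"angular":[0,0,1.0]}]'
```

```text
clock: 15.42
eef_pos: [545.7, -121.6, 74.0]
tool_rot: [-3.141, -0.0, 2.944]
force: [1.8, -1.5, 3.9]
width: 29.3
gripper_force: 59.1
```

```bash
python3 -m creep '[{"jaw":-1,"xyz":[-0.3,-0.2,0.1],"angular":[0,0,0.16]},{"jaw":-1,"xyz":[-0.3,-0.2,0.3],"angular":[0,0,0.32]},{"jaw":-1,"xyz":[-0.3,-0.2,0.5],"angular":[0,0,0.48]},{"jaw":-1,"xyz":[-0.3,-0.2,0.7],"angular":[0,0,0.64]},{"jaw":-1,"xyz":[-0.3,-0.2,0.9],"angular":[0,0,0.8]},{"jaw":-1,"xyz":[-0.3,-0.2,1.1],"angular":[0,0,0.96]},{"jaw":-1,"xyz":[-0.3,-0.2,1.3],"angular":[0,0,1.1]},{"jaw":-1,"xyz":[-0.3,-0.2,1.4],"angular":[0,0,1.2]},{"jaw":-1,"xyz":[-0.3,-0.2,1.4],"angular":[0,0,1.2]}]'
```

```text
clock: 16.55
eef_pos: [546.0, -121.6, 72.5]
tool_rot: [-3.141, -0.001, 1.746]
force: [1.5, -0.4, 4.7]
width: 29.4
gripper_force: 59.2
```

```bash
python3 -m creep '[{"jaw":-1,"xyz":[0,0,0.0],"angular":[0,0,0.15]},{"jaw":-1,"xyz":[0,0,0.2],"angular":[0,0,0.3]},{"jaw":-1,"xyz":[0,0,0.3],"angular":[0,0,0.4]},{"jaw":-1,"xyz":[0,0,0.3],"angular":[0,0,0.4]}]'; python3 -m creep '[{"jaw":-1,"xyz":[0,0,0.2],"angular":[0,0,0.15]},{"jaw":-1,"xyz":[0,0,0.4],"angular":[0,0,0.3]},{"jaw":-1,"xyz":[0,0,0.5],"angular":[0,0,0.4]},{"jaw":-1,"xyz":[0,0,0.5],"angular":[0,0,0.4]}]'
```

```text
clock: 17.05
eef_pos: [546.0, -121.6, 72.1]
tool_rot: [-3.141, -0.001, 1.347]
force: [1.8, 0.4, 3.5]
width: 29.3
gripper_force: 59.1
clock: 17.55
eef_pos: [546.0, -121.8, 71.6]
tool_rot: [-3.141, -0.0, 0.947]
force: [2.3, -1.0, 4.2]
width: 29.4
gripper_force: 59.1
```

```bash
python3 -m creep '[{"jaw":-1,"xyz":[0,0,0.2],"angular":[0,0,0.15]},{"jaw":-1,"xyz":[0,0,0.4],"angular":[0,0,0.3]},{"jaw":-1,"xyz":[0,0,0.5],"angular":[0,0,0.4]},{"jaw":-1,"xyz":[0,0,0.5],"angular":[0,0,0.4]}]'; python3 -m creep '[{"jaw":-1,"xyz":[0,0,0.1],"angular":[0,0,0.1]},{"jaw":-1,"xyz":[0,0,0.2],"angular":[0,0,0.2]},{"jaw":-1,"xyz":[0,0,0.2],"angular":[0,0,0.2]},{"jaw":-1,"xyz":[0,0,0.2],"angular":[0,0,0.2]}]'
```

```text
clock: 18.05
eef_pos: [546.1, -121.7, 71.4]
tool_rot: [-3.141, -0.0, 0.546]
force: [2.2, 1.5, 4.3]
width: 29.6
gripper_force: 59.4
clock: 18.55
eef_pos: [546.1, -121.8, 71.3]
tool_rot: [-3.14, -0.001, 0.347]
force: [1.7, 0.7, 4.5]
width: 29.3
gripper_force: 59.4
```

```bash
python3 -m creep '[{"jaw":-0.2,"xyz":[0,0,-0.5],"angular":[0,0,0]},{"jaw":0.1,"xyz":[0,0,-0.5],"angular":[0,0,0]},{"jaw":0.2,"xyz":[0,0,-0.5],"angular":[0,0,0]},{"jaw":0.2,"xyz":[0,0,-40],"angular":[0,0,0]},{"jaw":0.2,"xyz":[5,-25,-90],"angular":[0,0,-0.18]},{"jaw":0.2,"xyz":[10,-55,-140],"angular":[0,0,-0.36]},{"jaw":0.2,"xyz":[19,-85,-190],"angular":[0,0,-0.54]},{"jaw":0.2,"xyz":[19,-102,-229],"angular":[0,0,-0.72]},{"jaw":0.2,"xyz":[19,-102,-229],"angular":[0,0,-0.9]},{"jaw":0.2,"xyz":[19,-102,-229],"angular":[0,0,-1.08]},{"jaw":0.2,"xyz":[19,-102,-229],"angular":[0,0,-1.26]},{"jaw":0.2,"xyz":[19,-102,-229],"angular":[0,0,-1.44]}]'; python3 -m creep '[{"jaw":0.2,"xyz":[0,0,0],"angular":[0,0,-0.18]},{"jaw":0.2,"xyz":[0,0,0],"angular":[0,0,-0.36]},{"jaw":0.2,"xyz":[0,0,0],"angular":[0,0,-0.54]},{"jaw":0.2,"xyz":[0,0,0],"angular":[0,0,-0.72]},{"jaw":0.2,"xyz":[0,0,0],"angular":[0,0,-0.9]},{"jaw":0.2,"xyz":[0,0,0],"angular":[0,0,-0.96]},{"jaw":0.2,"xyz":[0,0,0],"angular":[0,0,-0.96]},{"jaw":0.2,"xyz":[0,0,0],"angular":[0,0,-0.96]},{"jaw":0.2,"xyz":[0,0,0],"angular":[0,0,-0.96]}]'
python3 -c "
from h import *
look();look()"
```

```text
clock: 20.05
eef_pos: [529.1, -19.8, 300.0]
tool_rot: [-3.141, -0.0, 1.789]
force: [-0.3, -0.3, -0.0]
width: 50.9
gripper_force: 0.0
clock: 21.18
eef_pos: [529.6, -19.7, 300.0]
tool_rot: [-3.141, -0.0, 2.742]
force: [-0.0, 0.3, -0.1]
width: 51.2
gripper_force: 0.0
21.18 [529.6 -19.7 300. ] [-3.141 -0.     2.742] [-0.   0.3 -0.1] q7 1.42
knobs [579.1  74.3] [ 545.4 -121.7] yaw -0.17 cen [646.1 -38.1]
worktop [ 0.0017 -0.0008 -0.1246] 0.77 69491 plate sd 0.7 8853
height fl,f0,fr 45.63 45.53 45.42  centre 45.54 rear 45.56
knobs above worktop [np.float64(81.06), np.float64(81.81)]
21.32 [529.7 -19.6 300.1] [-3.141 -0.     2.743] [-0.1 -0.1  0.3] q7 1.42
knobs [579.6  75. ] [ 545.2 -121.7] yaw -0.173 cen [646.1 -38. ]
worktop [ 0.0018 -0.0008 -0.1168] 0.77 69396 plate sd 0.69 8821
height fl,f0,fr 45.63 45.51 45.38  centre 45.51 rear 45.50
knobs above worktop [np.float64(81.07), np.float64(81.91)]
```

```bash
python3 -m creep '[{"jaw":0.2,"xyz":[-27,-43,50],"angular":[0,0,0]},{"jaw":0.2,"xyz":[-55,-87.5,100],"angular":[0,0,0]},{"jaw":0.2,"xyz":[-55,-87.5,150],"angular":[0,0,0]},{"jaw":0.2,"xyz":[-55,-87.5,185],"angular":[0,0,0]},{"jaw":0.2,"xyz":[-55,-87.5,185],"angular":[0,0,0]},{"jaw":0.2,"xyz":[-55,-87.5,185],"angular":[0,0,0]},{"jaw":0.1,"xyz":[-55,-87.5,210],"angular":[0,0,0]},{"jaw":0.0,"xyz":[-55,-87.5,229],"angular":[0,0,0]},{"jaw":-0.1,"xyz":[-55,-87.5,229],"angular":[0,0,0]},{"jaw":-0.18,"xyz":[-55,-87.5,229],"angular":[0,0,0]},{"jaw":-0.22,"xyz":[-55,-87.5,229],"angular":[0,0,0]}]'; python3 -m creep '[{"jaw":-0.25,"xyz":[0,0,0],"angular":[0,0,0]},{"jaw":-0.26,"xyz":[0,0,0],"angular":[0,0,0]},{"jaw":-0.26,"xyz":[0,0,0],"angular":[0,0,0]}]'
```

```text
clock: 22.85
eef_pos: [547.3, -121.8, 72.5]
tool_rot: [3.141, 0.002, 2.743]
force: [0.3, -0.2, 0.1]
width: 33.5
gripper_force: 0.0
clock: 23.22
eef_pos: [546.4, -121.7, 71.2]
tool_rot: [3.142, 0.0, 2.743]
force: [0.0, 0.1, -0.1]
width: 31.6
gripper_force: 0.0
```

```bash
python3 -m creep '[{"jaw":-0.27,"xyz":[0,0,0],"angular":[0,0,0]},{"jaw":-0.29,"xyz":[0,0,-0.2],"angular":[0,0,0]},{"jaw":-0.35,"xyz":[0,0,-0.3],"angular":[0,0,0]},{"jaw":-0.6,"xyz":[0,0,-0.4],"angular":[0,0,0]},{"jaw":-1,"xyz":[0,0,-0.4],"angular":[0,0,0]},{"jaw":-1,"xyz":[0,0,-0.4],"angular":[0,0,0]}]'; python3 -m creep '[{"jaw":-1,"xyz":[0,0,0],"angular":[0,0,0.15]},{"jaw":-1,"xyz":[0,0,0],"angular":[0,0,0.3]},{"jaw":-1,"xyz":[0,0,0.1],"angular":[0,0,0.42]},{"jaw":-1,"xyz":[0,0,0.1],"angular":[0,0,0.42]},{"jaw":-1,"xyz":[0,0,0.1],"angular":[0,0,0.42]}]'
```

```text
clock: 23.98
eef_pos: [546.3, -121.8, 71.4]
tool_rot: [-3.141, -0.0, 2.743]
force: [0.6, -1.2, -2.0]
width: 29.6
gripper_force: 59.2
clock: 24.6
eef_pos: [546.3, -121.7, 71.3]
tool_rot: [-3.141, -0.0, 2.325]
force: [0.6, -0.7, -3.2]
width: 29.4
gripper_force: 59.5
```

```bash
python3 -m creep '[{"jaw":-0.2,"xyz":[0,0,0.3],"angular":[0,0,0]},{"jaw":0.1,"xyz":[0,0,0],"angular":[0,0,0]},{"jaw":0.2,"xyz":[0,0,0],"angular":[0,0,0]},{"jaw":0.2,"xyz":[0,0,-45],"angular":[0,0,0]},{"jaw":0.2,"xyz":[20,15,-90],"angular":[0,0,-0.15]},{"jaw":0.2,"xyz":[45,30,-140],"angular":[0,0,-0.3]},{"jaw":0.2,"xyz":[70,45,-190],"angular":[0,0,-0.42]},{"jaw":0.2,"xyz":[86,58,-229],"angular":[0,0,-0.42]},{"jaw":0.2,"xyz":[86,58,-229],"angular":[0,0,-0.42]},{"jaw":0.2,"xyz":[86,58,-229],"angular":[0,0,-0.42]},{"jaw":0.2,"xyz":[86,58,-229],"angular":[0,0,-0.42]},{"jaw":0.2,"xyz":[86,58,-229],"angular":[0,0,-0.42]}]'
python3 -c "
from h import *
look();look();im,d=look()
cv2.imwrite('pics/e.png',cv2.cvtColor(im,cv2.COLOR_RGB2BGR))"
```

```text
clock: 26.1
eef_pos: [529.5, -19.9, 299.4]
tool_rot: [-3.14, -0.002, 2.742]
force: [0.5, -0.2, 0.7]
width: 50.8
gripper_force: 0.0
26.1 [529.5 -19.9 299.4] [-3.140e+00 -2.000e-03  2.742e+00] [ 0.5 -0.2  0.7] q7 1.44
knobs [579.5  74.7] [ 545.8 -121.3] yaw -0.17 cen [646.4 -37.7]
worktop [ 0.0017 -0.0008 -0.1235] 0.77 69549 plate sd 0.7 8874
height fl,f0,fr 45.80 45.78 45.76  centre 45.67 rear 45.55
knobs above worktop [np.float64(81.26), np.float64(81.74)]
26.25 [529.8 -19.6 299.9] [-3.141e+00 -1.000e-03  2.742e+00] [ 0.3 -0.1 -0.4] q7 1.44
knobs [579.9  74.9] [ 545.9 -121.7] yaw -0.171 cen [646.7 -37.9]
worktop [ 0.0017 -0.0008 -0.1244] 0.77 69347 plate sd 0.7 8870
height fl,f0,fr 45.74 45.77 45.81  centre 45.71 rear 45.64
knobs above worktop [np.float64(81.25), np.float64(81.7)]
26.4 [530.  -19.4 300.3] [-3.141 -0.     2.743] [-0.6  0.7 -0.1] q7 1.44
knobs [579.5  74.8] [ 545.7 -121.7] yaw -0.17 cen [646.4 -37.8]
worktop [ 0.0017 -0.0008 -0.1277] 0.77 69362 plate sd 0.7 8856
height fl,f0,fr 45.78 45.78 45.78  centre 45.67 rear 45.56
knobs above worktop [np.float64(81.27), np.float64(81.72)]
```

View pics/e.png

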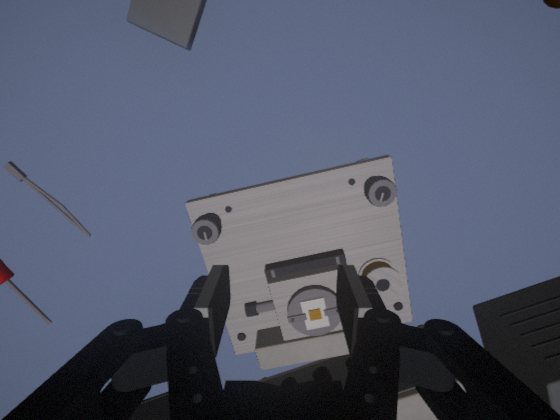

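```bash
python3 -c "
from cell import ctrl
print(ctrl.finish_job())"
```

```text
the job is handed in; nothing more can be done
None
```

I turned both knobs clockwise until the plate measured level by the depth camera (45.8 mm at the front, 45.6 mm at the rear). The height changes point to about 5 N on each front foot; I did not do a separate press-and-rock test. The stage stayed in place to within about 1 mm and the spool looked undisturbed; I let go and handed the job in at 26 s.

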